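Open the top half of the split-door stock cupboard

ROBOT

A 6-joint arm with a two-finger parallel gripper is mounted at the origin on the work surface. World frame = base frame: x ahead of the robot, y to its left, z up, the work surface at z = 0. Lengths are in m, angles in rad, forces in N, time in s.
With the tool pointing down it reaches from about 0.325 to 0.775 m from the base axis. Payload 9.3 kg.
Tool frame: the origin (TCP) lies midway between the tips of the shut fingers; the grasp point (between the pads) lies 19 mm behind it; x points along the fingers, z is the direction in which the jaws open and shut, and the axes are right-handed (so a half turn about x gives the same grasp; the last joint's range is limited). The gripper opens to 85 mm and grips with 20 to 120 N. Pads are 22 mm wide; open, the fingers measure 114 mm over their backs; the gripper's body (76 mm by 85 mm) begins 54 mm behind the grasp point. The pads swing forward as they close: fully open they stand 13 mm farther back than shut.
Start: joints at [-1.369, 0.259, 0.021, 1.334, 0, 1.418], TCP at [0.191, -0.516, 0.231] pointing down, gripper open.
Joint ranges: [-3.04, 3.04], [-0.91, 1.82], [-1.04, 1.36], [-1.92, 1.95], [-1.52, 1.45], [-3.14, 3.14]. Speed limits (rad/s): [2.22, 2.22, 2.79, 3.14, 3.14, 3.14].

INTERFACE

Orientations are given as a unit quaternion [w, x, y, z].
In Python, from cell import manip gives the robot as it stands. The module is installed in compiled form; this text tells all that it offers.
- The arm moves only by the shell command python3 -m crank 'ROWS' [FORCE]. ROWS is JSON, a list of rows, each an object with "translation": the shift along the tool's x, y, z in mm, a list of three; "roll": the turn about the tool's x in degrees; "gripper": the closure in counts, from 0 (fully open) to 255 (shut). A call has 1 to 8 rows; each row is the pose to reach, as a shift and turn from the pose commanded when the call began, along the tool's axes at that moment; what a row does not reach only later rows make up. A row lasts 1/8 s, in which the tool goes at most 62.5 mm and 10.7 degrees, less where a joint would pass 70% of its speed; a pose out of reach is approached as far as the arm can. A call with a gripper value outside its range is refused whole. The fingers move at their own pace and stop on an object; FORCE is the grip in N (left out, the last holds). Time passes only in rows, so rows that repeat a pose let the fingers close. It gives the time, the measured TCP pose, the force and the opening at its end, in the units of the state.
- manip.sense(): the state, without advancing time (a new reading comes with each control period).
- manip.read_camera(name): name is "scene" or "side" or "wrist"; returns a dict with "frame" (420x560x3 uint8, red, green, blue), "fov_y" (degrees; the focal length in pixels is half the picture's height over the tangent of half this angle, whatever the lens; pixels are square), "cx", "cy" (the principal point, pixels), "camera_from_world" (4x4, takes a point from world to camera coordinates). Camera axes: x right, y up, looking along -z (the intrinsics and any distortion apply to the point x, -y, -z); pixel columns grow to the right and rows downward; lengths in m; the calibration is good to about 2 mm. A picture is of the moment at which its call begins. There is no depth.
- manip.hand_in(): hands the job in, once; it reports no verdict.
The state is a dict: "time_s": time; "qpos": joint angles; "dq": joint speeds; "effort": joint torques, N m; "position": TCP position; "ee_rot": TCP orientation; "force": force on the tool from outside, world axes, zero at the start; "torque": the same for the moment, N m; "finger_gap": finger opening in m.
Only numpy, scipy, OpenCV 4.12 (cv2) and the standard library are available. Lean on these libraries where they do the work, as an engineer would, in place of code of your own. Each camera call takes 0.05 s, during which the arm holds its last target.

TASK

Of the two small plywood stock cupboards on the duster-maker's bench, one has a door split into two halves. Take the top half by its handle, swing it wide open, to about a right angle, and leave it standing open, while the bottom half stays shut with its bolt fully home. Leave the other cupboard, with the door in one piece, shut.

Things in the scene. Friction and masses are not known exactly. Their poses are not given: they have to be found in the camera images.
- top_handle (a point): point on the split door's top handle: upright 10 mm steel bar, 40 mm off the leaf's face, 233 mm above the bench; 15 mm of bar above the point, 43 below. Frame turns with the leaf: +x out of its face (away from the robot when shut), +y towards the hinge, z up. Hinge line: 150 mm along +y, 40 mm along -x; free edge 40 mm along -y. Cupboard fixed, 240 wide, 124 deep, flat top 270 mm high
- top_leaf (a joint): angle (rad) of the split door's top half, a plywood leaf 190 wide, 120 tall, 12 mm thick, lower edge 135 mm above the bench (loose things near it are lower than 100 mm). 0 shut, grows as it swings out, anticlockwise from above; 1.57 square, stop at 1.9. Starts up to 0.2 ajar. No catch; hinge drag 0.12 N m, stays where left
- bottom_bolt (a joint): draw (m) of the steel barrel bolt on the bottom half: level 10 mm rod with a ball knob, 108 mm above the bench, at the edge away from the hinge. 0 fully home (its start), up to 0.03 as drawn towards the hinge side. The bottom half has a handle like the top one, 25 to 83 mm above the bench; a dark wooden ledge tops it, 8 mm proud; bolted, it does not move
- plain_door (a joint): angle (rad) of the one-piece door, 250 mm tall, of the other cupboard: same size, same handle at the same height, no bolt, about 340 mm to the left or right of the split one. 0 shut (its start), grows as it opens

How it is judged:
By the outcome, as a careful person would: the job done as asked, in the order asked, and still so for the second after the job is handed in, with the robot touching nothing.
It also fails if it takes over 35 s, if anything falls off the work surface, if the arm or the gripper's body presses on something with over 40 N, if the wrist force passes 120 N, or if a joint passes its speed limit or range.

## Working session

There is one attempt and no reset: what is moved stays moved. The work goes in short steps, Python scripts to look and compute and a shell command to move; the robot and the scene stay as the last step left them, time stands still between calls to the robot, and variables do not carry over. Pictures are saved under pics/ and viewed, and the job is handed in when it is done.

```bash
mkdir -p pics; cat > h.py <<'E'
from cell import manip
import cv2,numpy as np,pickle
def snap(tag):
    for n in ["scene","side","wrist"]:
        r=manip.read_camera(n); pickle.dump(r,open(f"{tag}_{n}.pkl","wb"))
        cv2.imwrite(f"pics/{tag}_{n}.png",r["frame"][...,::-1])
E
python3 - <<'E'
from h import *
s=manip.sense();print(s)
snap("a")
import pickle
for n in ["scene","side","wrist"]:
    r=pickle.load(open(f"a_{n}.pkl","rb"));print(n,{k:v for k,v in r.items() if k!="frame"})
E
```

```text
{'time_s': 0.0, 'qpos': array([-1.36858490e+00,  2.59203980e-01,  2.07616578e-02,  1.33373338e+00,
       -1.97337439e-05,  1.41817860e+00]), 'dq': array([-0.00129965,  0.00116145,  0.00217471,  0.00155332,  0.00059025,
        0.00032166]), 'effort': array([-6.15851877e-04, -5.55635118e+01,  3.44529712e+01,  1.35151116e-02,
       -2.68846434e-04, -1.48781834e-05]), 'position': array([ 0.19100795, -0.51545466,  0.23065974]), 'ee_rot': array([ 0.58003606,  0.40424001,  0.58075226, -0.40357774]), 'force': array([0.12635153, 0.33125708, 0.48686841]), 'torque': array([ 0.02628368,  0.01579323, -0.04833567]), 'finger_gap': 0.08564784158605464}
scene {'fov_y': 54.33971925224088, 'cx': 277.79906043032463, 'cy': 213.46858052124077, 'camera_from_world': array([[-0.70692017,  0.70728918,  0.00242634,  0.34241611],
       [-0.43635208, -0.43881911,  0.78551553,  0.06292947],
       [ 0.55665136,  0.55423803,  0.61883718, -1.24200007],
       [ 0.        ,  0.        ,  0.        ,  1.        ]])}
side {'fov_y': 52.291535959170076, 'cx': 280.5244960832043, 'cy': 210.93828607497582, 'camera_from_world': array([[-0.87983282,  0.47521873,  0.00783379,  0.43251045],
       [-0.44222553, -0.8245655 ,  0.35288569,  0.13501114],
       [ 0.17415736,  0.30701611,  0.93563365, -1.10546801],
       [ 0.        ,  0.        ,  0.        ,  1.        ]])}
wrist {'fov_y': 65.30110614800412, 'cx': 282.10524547700237, 'cy': 207.32537574626932, 'camera_from_world': array([[ 0.34780578, -0.93756371, -0.00233202, -0.54881867],
       [ 0.9038422 ,  0.33595523, -0.26495918,  0.03397736],
       [ 0.24919956,  0.09004656,  0.96425681, -0.37919872],
       [ 0.        ,  0.        ,  0.        ,  1.        ]])}
```

View pics/a_scene.png

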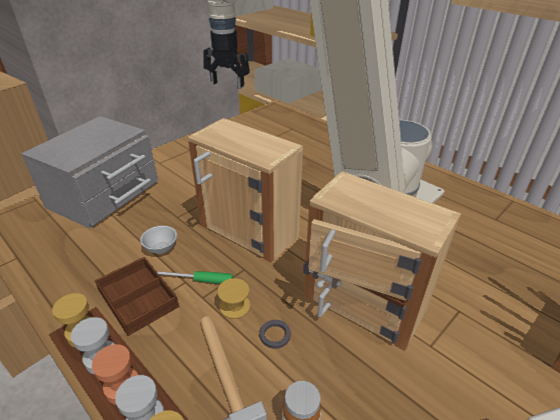

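View pics/a_side.png

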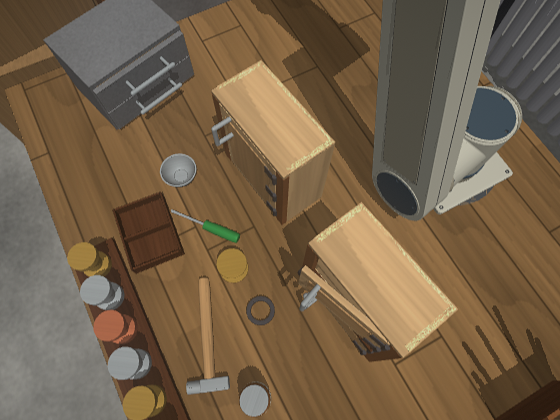

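View pics/a_wrist.png

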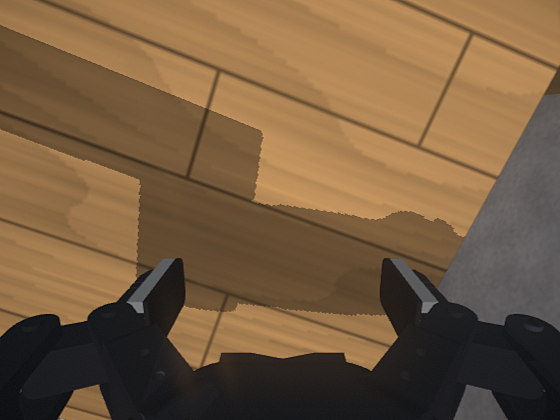

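The split cupboard is the right-hand one in both outside views: in scene its top is near (385,210), in side near (380,280). Its top leaf is ajar, with the handle at about (311,296) in side. Next I cast rays to get the geometry.

```bash
cat >> h.py <<'E'
def ray(r,p):
    f=210/np.tan(np.radians(r["fov_y"]/2));T=r["camera_from_world"];R=T[:3,:3]
    c=-R.T@T[:3,3]; d=R.T@np.array([(p[0]-r["cx"])/f,-(p[1]-r["cy"])/f,-1]);return c,d
def onz(r,p,z):
    c,d=ray(r,p);return c+d*(z-c[2])/d[2]
def two(r1,p1,r2,p2):
    c1,d1=ray(r1,p1);c2,d2=ray(r2,p2)
    A=np.stack([d1,-d2],1);t=np.linalg.lstsq(A,c2-c1,rcond=None)[0]
    a=c1+d1*t[0];b=c2+d2*t[1];return (a+b)/2,np.linalg.norm(a-b)
def proj(r,P):
    f=210/np.tan(np.radians(r["fov_y"]/2));T=r["camera_from_world"];q=T[:3,:3]@P+T[:3,3]
    return r["cx"]+f*q[0]/-q[2], r["cy"]-f*q[1]/-q[2]
def load(t,n): return pickle.load(open(f"{t}_{n}.pkl","rb"))
E
python3 - <<'E'
from h import *
sc=load("a","scene");sd=load("a","side")
for n,r,ps in [("side split",sd,[(362,204),(456,309),(403,356),(311,241)]),("scene split",sc,[(348,177),(455,211),(438,240),(313,191)]),
 ("side plain",sd,[(262,61),(334,141),(288,175),(213,91)]),("scene plain",sc,[(232,122),(300,147),(268,165),(191,135)])]:
    print(n,[np.round(onz(r,p,.27)[:2],3) for p in ps])
a=sd["frame"][180:380,260:480,::-1];cv2.imwrite("pics/c1.png",cv2.resize(a,None,fx=3,fy=3,interpolation=cv2.INTER_CUBIC))
a=sc["frame"][160:360,280:480,::-1];cv2.imwrite("pics/c2.png",cv2.resize(a,None,fx=3,fy=3,interpolation=cv2.INTER_CUBIC))
E
```

```text
side split [array([0.365, 0.069]), array([0.327, 0.299]), array([0.446, 0.319]), array([0.48 , 0.085])]
scene split [array([0.375, 0.088]), array([0.328, 0.291]), array([0.421, 0.307]), array([0.461, 0.071])]
side plain [array([ 0.377, -0.296]), array([ 0.343, -0.066]), array([ 0.454, -0.045]), array([ 0.497, -0.277])]
scene plain [array([ 0.38 , -0.266]), array([ 0.353, -0.062]), array([ 0.457, -0.058]), array([ 0.492, -0.28 ])]
```

View pics/c1.png

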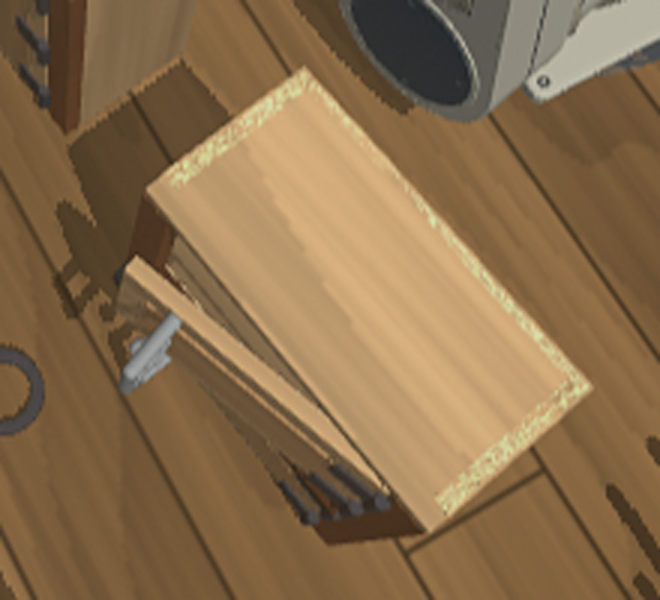

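View pics/c2.png

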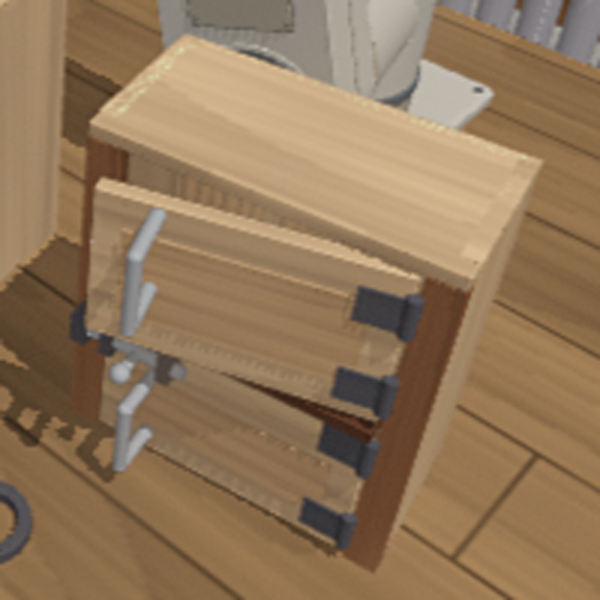

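```bash
python3 - <<'E'
from h import *
sc=load("a","scene");sd=load("a","side")
print(onz(sc,(323.7,248),.248),onz(sc,(322.7,269),.19))
a=sd["frame"][260:330,280:360,::-1];cv2.imwrite("pics/d1.png",cv2.resize(a,None,fx=8,fy=8,interpolation=cv2.INTER_CUBIC))
a=sc["frame"][215:295,295:375,::-1];cv2.imwrite("pics/d2.png",cv2.resize(a,None,fx=7,fy=7,interpolation=cv2.INTER_CUBIC))
# distortion check: expected rectangle sizes
E
```

```text
[0.54942424 0.17309277 0.248     ] [0.54196063 0.16994343 0.19      ]
```

View pics/d1.png

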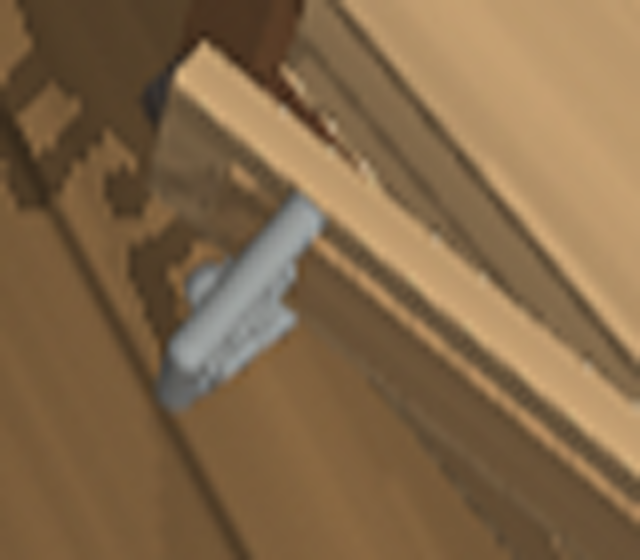

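View pics/d2.png

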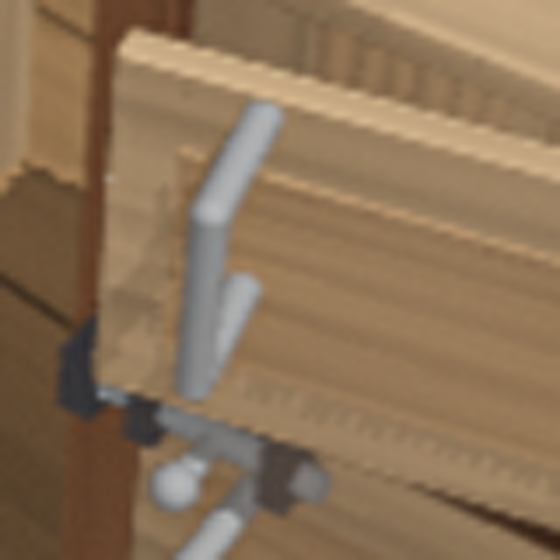

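```bash
python3 - <<'E'
from h import *
sc=load("a","scene");sd=load("a","side")
S=(303,304);B=(301.8,309.5);s=(324.6,246);b=(322.9,270.5)
print(two(sd,S,sc,s),two(sd,B,sc,b)); print(onz(sd,S,.248),onz(sc,s,.248),onz(sd,B,.19),onz(sc,b,.19))
# leaf top edge: z=.255 free edge and hinge-end, front & back, side view
for p in [((205,45),(280,260),8),((178,78),(280,260),8),((390,495),(260,180),3),((138,258),(260,180),3),((124,275),(260,180),3)]:
    q=np.array(p[0])/p[2]+p[1];print(q,onz(sd,q,.255))
for p in [((128,35),(295,215),7),((420,270),(280,160),3)]:
    q=np.array(p[0])/p[2]+p[1];print(q,onz(sc,q,.255))
E
```

```text
(array([0.54253623, 0.17003794, 0.24598967]), np.float64(0.0008370787369398771)) (array([0.54226239, 0.17161115, 0.18752975]), np.float64(0.0011125005862176588))
[0.54254093 0.17058343 0.248     ] [0.54455402 0.17098805 0.248     ] [0.54222299 0.1722922  0.19      ] [0.5445271  0.17256314 0.19      ]
[305.625 265.625] [0.50702743 0.11611852 0.255     ]
[302.25 269.75] [0.51576569 0.1196836  0.255     ]
[390. 345.] [0.45092469 0.29609401 0.255     ]
[306. 266.] [0.50678132 0.11700454 0.255     ]
[301.33333333 271.66666667] [0.51881325 0.121865   0.255     ]
[313.28571429 220.        ] [0.51235273 0.11710624 0.255     ]
[420. 250.] [0.44687764 0.2925099  0.255     ]
```

```bash
cat >> h.py <<'E'
from scipy.spatial.transform import Rotation as Ro
def pose():
    s=manip.sense();q=s["ee_rot"];return np.array(s["position"]),Ro.from_quat([q[1],q[2],q[3],q[0]]).as_matrix(),s
H=np.array([.460,.302])
def bar(psi): 
    u=np.array([-np.sin(psi),np.cos(psi)]);n=np.array([np.cos(psi),np.sin(psi)]);return H-.15*u+.04*n,u
def plan(P,psi=None):  # shift in tool mm to world P; roll to align z with +-u
    p,R,s=pose();t=1000*R.T@(np.array(P)-p);out=[]
    if psi is not None:
        u=bar(psi)[1]
        for sg in(1,-1):
            v=R.T@np.array([sg*u[0],sg*u[1],0]);out.append(np.degrees(np.arctan2(-v[1],v[2])))
    return np.round(t,1),np.round(out,1)
E
python3 - <<'E'
from h import *
p,R,s=pose();print(R.round(4))
for z in (.4,.3,.214): print(plan([.543,.171,z],np.radians(17.3)))
print(bar(np.radians(17.3)),bar(np.radians(99)),plan([0,0,0],np.radians(99))[1])
E
```

```text
[[-2.000e-04  9.377e-01  3.474e-01]
 [ 1.000e-03  3.474e-01 -9.377e-01]
 [-1.000e+00  2.000e-04 -1.000e-03]]
(array([-168.6,  568.6, -521.7]), array([-177.,    3.]))
(array([ -68.6,  568.6, -521.6]), array([-177.,    3.]))
(array([  17.4,  568.6, -521.5]), array([-177.,    3.]))
(array([0.54279666, 0.17068088]), array([-0.29737487,  0.9547608 ])) (array([0.60189587, 0.3649727 ]), array([-0.98768834, -0.15643447])) [101.3 -78.7]
```

```bash
python3 -m crank '[{"translation":[-55,0,0],"roll":-10,"gripper":0},{"translation":[-110,15,-14],"roll":-20,"gripper":0},{"translation":[-150,45,-41],"roll":-30,"gripper":0},{"translation":[-170,86,-79],"roll":-40,"gripper":0},{"translation":[-170,128,-117],"roll":-50,"gripper":0},{"translation":[-170,170,-156],"roll":-60,"gripper":0},{"translation":[-170,212,-194],"roll":-70,"gripper":0},{"translation":[-170,254,-233],"roll":-80,"gripper":0}]' 30; python3 - <<'E'
from h import *
print(pose()[2]["qpos"].round(2),plan([.543,.171,.40],np.radians(17.3)))
E
```

```text
time_s: 1.15
position: [0.3487, -0.2073, 0.4012]
ee_rot: [0.704, -0.066, 0.704, 0.065]
force: [0.6, -0.4, 0.1]
finger_gap: 0.0855
[-0.74  0.01  0.15  1.71  0.    0.64] (array([  1.2, 336. , 260.7]), array([-96.7,  83.3]))
```

```bash
python3 -m crank '[{"translation":[0,42,33],"roll":-10,"gripper":0},{"translation":[0,84,65],"roll":-20,"gripper":0},{"translation":[0,126,98],"roll":-30,"gripper":0},{"translation":[0,168,130],"roll":-40,"gripper":0},{"translation":[0,210,163],"roll":-50,"gripper":0},{"translation":[0,252,195],"roll":-60,"gripper":0},{"translation":[0,294,228],"roll":-70,"gripper":0},{"translation":[0,330,257],"roll":-80,"gripper":0}]'; python3 - <<'E'
from h import *
print(pose()[2]["qpos"].round(2),plan([.543,.171,.31],np.radians(17.3)))
E
```

```text
time_s: 2.15
position: [0.5425, 0.1637, 0.4009]
ee_rot: [0.497, -0.503, 0.497, 0.503]
force: [0.8, -0.7, 0.2]
finger_gap: 0.0852
[0.14 0.31 0.52 1.78 0.   0.13] (array([90.9, -0.6,  7.3]), array([-16.6, 163.4]))
```

```bash
python3 -m crank '[{"translation":[40,-0.5,7],"roll":-10,"gripper":0},{"translation":[80,-0.5,7],"roll":-16.6,"gripper":0},{"translation":[90,-0.5,7],"roll":-16.6,"gripper":0},{"translation":[90,-0.5,7],"roll":-16.6,"gripper":0}]'; python3 - <<'E'
from h import *
snap("b")
print(pose()[2]["qpos"].round(2),plan([.543,.171,.214],np.radians(17.3)),pose()[0])
im=np.hstack([load("b",n)["frame"][150:350,220:470] for n in("scene","side")]);cv2.imwrite("pics/b2.png",cv2.resize(im[...,::-1],None,fx=1.6,fy=1.6))
E
```

```text
time_s: 2.65
position: [0.5424, 0.1686, 0.3118]
ee_rot: [0.422, -0.568, 0.422, 0.568]
force: [-0.5, 0.1, 0.4]
finger_gap: 0.0856
[ 0.15  0.28  0.26  1.55 -0.   -0.14] (array([99. , -0.5,  2.4]), array([ -0.5, 179.5])) [0.54299889 0.16854514 0.31300172]
```

View pics/b2.png

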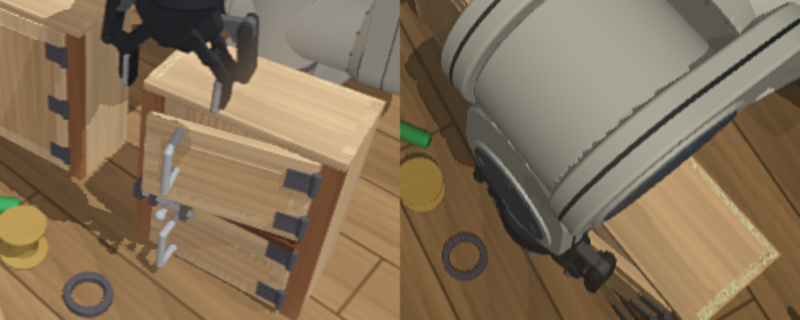

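View pics/b_wrist.png

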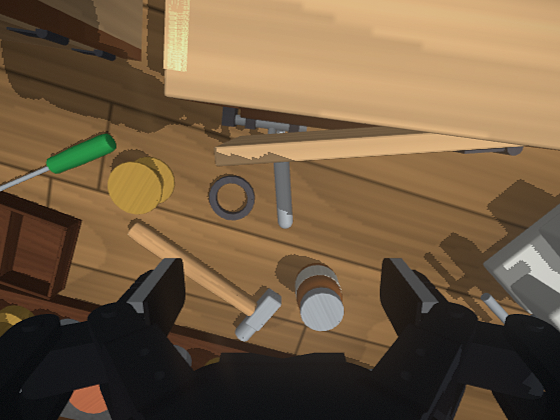

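Wrist view: the top handle's bar end is at about (286,218), centred between the fingers. The bolt is home at the left (230,118). I check this with a ray.

```bash
python3 - <<'E'
from h import *
w=load("b","wrist");
for p in[(286,216),(286,220)]: print(onz(w,p,.25),onz(w,p,.247))
a,b=onz(w,(217,152),.255),onz(w,(500,139),.255);d=b-a;print(a,b,np.degrees(np.arctan2(-d[0],d[1])))
a,b=onz(w,(166,97),.27),onz(w,(560,149),.27);d=b-a;print(a,b,np.degrees(np.arctan2(-d[0],d[1])))
E
```

```text
[0.53851184 0.17046909 0.25      ] [0.53938161 0.17077386 0.247     ]
[0.54114293 0.17127435 0.25      ] [0.54205111 0.17159088 0.247     ]
[0.51036676 0.11803757 0.255     ] [0.45365057 0.27881215 0.255     ] 19.43123188046336
[0.48746694 0.0872034  0.27      ] [0.45078254 0.30385687 0.27      ] 9.610336799882802
```

```bash
python3 -m crank '[{"translation":[40,0,2],"roll":-1,"gripper":0},{"translation":[75,0,2],"roll":-1,"gripper":0},{"translation":[98,0,2],"roll":-1,"gripper":0},{"translation":[98,0,2],"roll":-1,"gripper":0},{"translation":[98,0,2],"roll":-1,"gripper":150},{"translation":[98,0,2],"roll":-1,"gripper":255},{"translation":[98,0,2],"roll":-1,"gripper":255},{"translation":[98,0,2],"roll":-1,"gripper":255}]' 30; python3 - <<'E'
from h import *
snap("c"); print(pose()[0],pose()[2]["force"],pose()[2]["finger_gap"])
E
```

```text
time_s: 3.8
position: [0.5419, 0.1706, 0.2136]
ee_rot: [-0.416, 0.572, -0.416, -0.572]
force: [-0.3, 0.7, -0.3]
finger_gap: 0.0121
[0.54225355 0.17018384 0.21364339] [ 1.99684107 -4.34287012  2.16285347] 0.009485500931461272
```

View pics/c_scene.png

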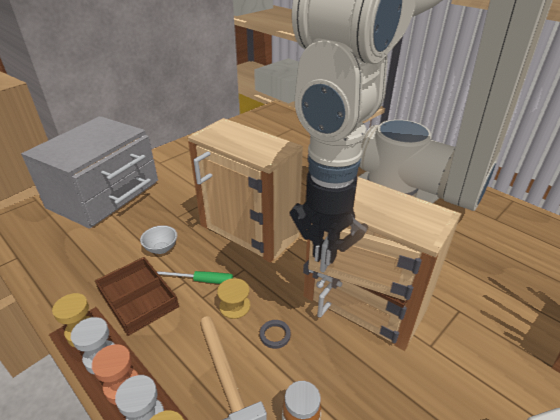

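View pics/c_wrist.png

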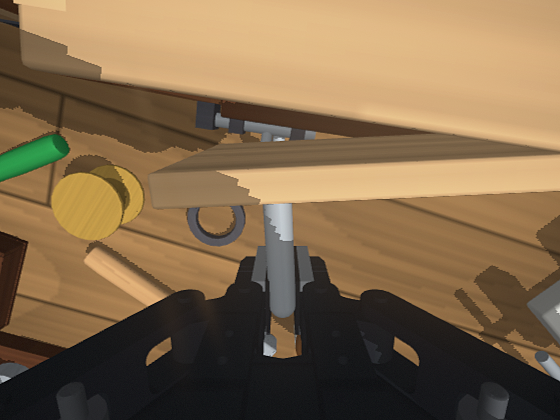

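```bash
cat >> h.py <<'E'
def arc(psi0,steps,H=None):
    p,R,s=pose();psi0=np.radians(psi0)
    def b(psi,H): 
        u=np.array([-np.sin(psi),np.cos(psi)]);n=np.array([np.cos(psi),np.sin(psi)]);return H-.15*u+.04*n
    if H is None: H=p[:2]-b(psi0,np.zeros(2))
    print("H",H)
    for d in steps:
        q=b(psi0+np.radians(d),H);t=1000*R.T@np.append(q-p[:2],0);print(d,t.round(1))
E
python3 - <<'E'
from h import *
arc(18,[5,10,15,20,25,30,35,40])
E
```

```text
H [0.45785874 0.30048164]
5 [  0.  -12.9   4.1]
10 [  0.  -25.4   9.3]
15 [  0.  -37.4  15.5]
20 [  0.  -48.9  22.8]
25 [  0.  -59.6  31. ]
30 [  0.  -69.6  40.2]
35 [  0.  -78.7  50.2]
40 [  0.  -87.   60.9]
```

```bash
python3 -m crank '[{"translation":[0,-6.5,2],"roll":-2.5,"gripper":255},{"translation":[0,-12.9,4.1],"roll":-5,"gripper":255},{"translation":[0,-25.4,9.3],"roll":-10,"gripper":255},{"translation":[0,-37.4,15.5],"roll":-15,"gripper":255}]' 30; python3 - <<'E'
from h import *
s=pose()[2];print(pose()[0],s["force"],s["torque"],s["finger_gap"])
arc(32.4,[7,14,21,28,35,42,49,56,60,64,66.5])
arc(32.4,[7,14,21,28,35,42,49,56,60,64,66.5],np.array([.4579,.3005]))
E
```

```text
time_s: 4.45
position: [0.5719, 0.1978, 0.2136]
ee_rot: [0.337, -0.621, 0.337, 0.623]
force: [-7.7, 4.7, 5.7]
finger_gap: 0.0089
[0.57185791 0.19783614 0.21355446] [-7.65067711  4.7412563   5.69221859] [0.83182692 1.51548328 0.10321019] 0.008935169286388357
H [0.45771078 0.30305226]
7 [  0.  -18.1   5.8]
14 [  0.  -35.3  13.7]
21 [  0.  -51.4  23.7]
28 [  0.  -66.2  35.5]
35 [  0.1 -79.4  49.1]
42 [  0.1 -90.9  64.2]
49 [ 1.000e-01 -1.005e+02  8.050e+01]
56 [   0.2 -108.    97.9]
60 [   0.2 -111.3  108.2]
64 [   0.2 -113.9  118.8]
66.5 [   0.2 -115.1  125.4]
H [0.4579 0.3005]
7 [ -0.  -16.8   3.5]
14 [  0.  -34.   11.4]
21 [  0.  -50.2  21.4]
28 [  0.  -65.   33.3]
35 [  0.1 -78.2  46.8]
42 [  0.1 -89.7  61.9]
49 [  0.1 -99.2  78.3]
56 [   0.2 -106.7   95.7]
60 [   0.2 -110.   106. ]
64 [   0.2 -112.6  116.5]
66.5 [   0.2 -113.9  123.2]
```

```bash
python3 -m crank '[{"translation":[0,-17.5,5],"roll":-7,"gripper":255},{"translation":[0,-34.6,13],"roll":-14,"gripper":255},{"translation":[0,-50.8,23],"roll":-21,"gripper":255},{"translation":[0,-65.6,35],"roll":-28,"gripper":255}]' 30; python3 - <<'E'
from h import *
p,R,s=pose();print(p,s["force"],s["torque"],s["finger_gap"],R[:,2])
arc(60.5,[7,14,21,28,33,36,38,40],np.array([.4579,.3015]))
arc(60.5,[7,14,21,28,33,36,38,40])
E
```

```text
time_s: 4.95
position: [0.6038, 0.2643, 0.2135]
ee_rot: [0.175, -0.682, 0.175, 0.688]
force: [-29.9, 5.5, 12.3]
finger_gap: 0.0092
[0.60383674 0.26425185 0.2134594 ] [-29.85559905   5.50763735  12.32407324] [ 0.89641761  5.29543429 -0.07863073] 0.009161550251578771 [-0.87703213  0.48034685  0.00903031]
H [0.4579 0.3015]
7 [ -0.  -18.6   1.1]
14 [  0.  -35.8   9. ]
21 [  0.1 -51.9  18.9]
28 [  0.1 -66.7  30.8]
33 [  0.2 -76.4  40.3]
36 [  0.2 -81.7  46.4]
38 [  0.3 -85.1  50.6]
40 [  0.3 -88.4  54.9]
H [0.45358645 0.30330116]
7 [  0.  -18.1   5.7]
14 [  0.  -35.3  13.6]
21 [  0.1 -51.4  23.6]
28 [  0.2 -66.2  35.4]
33 [  0.2 -75.9  44.9]
36 [  0.3 -81.2  51. ]
38 [  0.3 -84.6  55.3]
40 [  0.3 -87.9  59.6]
```

```bash
python3 -m crank '[{"translation":[0,0,3],"roll":0,"gripper":255},{"translation":[0,0,3],"roll":0,"gripper":255}]' 30; python3 - <<'E'
from h import *
p,R,s=pose();print(p,s["force"],s["torque"],s["finger_gap"],R[:,2])
snap("d")
E
```

```text
time_s: 5.2
position: [0.6039, 0.2648, 0.2136]
ee_rot: [0.177, -0.683, 0.177, 0.686]
force: [-10.4, 1.5, 5.0]
finger_gap: 0.0091
[0.60389529 0.26481666 0.21357834] [-10.43850792   1.45942387   5.03291338] [0.44134683 1.92397377 0.09745026] 0.009062277179883822 [-0.87498394  0.48413943  0.00348119]
```

View pics/d_scene.png

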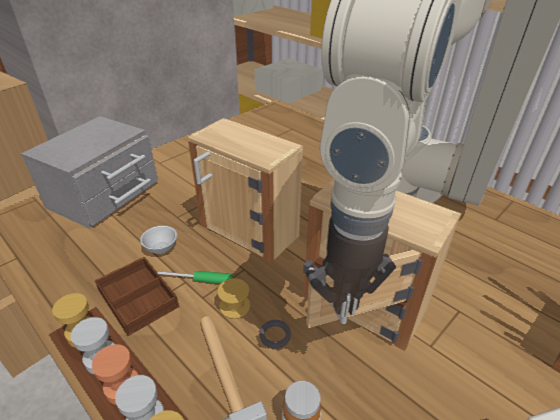

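View pics/d_wrist.png

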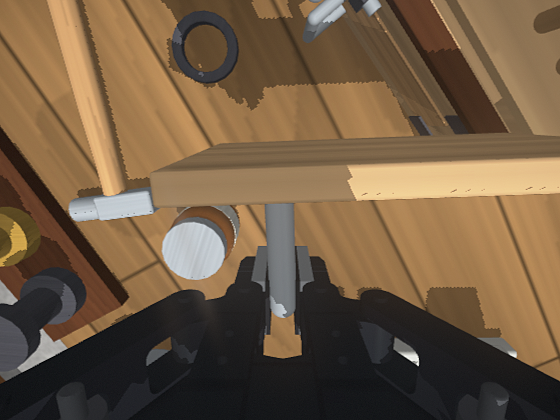

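The leaf is following: it stands about 50° out, square to the gripper. The wrist shows the bar centred between the pads at (280,250). I refit the hinge from the measured bar points.

```bash
python3 - <<'E'
from h import *
from scipy.optimize import least_squares
P=np.array([[.5421,.1704],[.5719,.1978],[.6039,.2647]])
H=least_squares(lambda h:np.linalg.norm(P-h,axis=1)-.15524,[.458,.301]).x
d=P-H;psi=np.degrees(np.arctan2(d[:,1],d[:,0]))+75.07
print(H,psi,np.linalg.norm(d,axis=1),np.degrees(np.arctan2(-pose()[1][0,2],pose()[1][1,2])))
arc(psi[-1],[0,7,14,21,28,33,36,38,40],H)
E
```

```text
[0.45206144 0.29672931] [20.54857375 35.52959429 63.15847293] [0.15513232 0.1553972  0.15517998] 61.015376942810505
H [0.45206144 0.29672931]
0 [-0.  -0.2 -0. ]
7 [  0.  -18.    6.6]
14 [  0.  -34.8  15.4]
21 [  0.1 -50.4  26.2]
28 [  0.1 -64.6  38.7]
33 [  0.2 -73.7  48.7]
36 [  0.2 -78.8  55.1]
38 [  0.2 -81.9  59.5]
40 [  0.2 -85.   64. ]
```

```bash
python3 -m crank '[{"translation":[0,-18,8],"roll":-8,"gripper":255},{"translation":[0,-34.8,17],"roll":-15,"gripper":255},{"translation":[0,-50.4,28],"roll":-22,"gripper":255},{"translation":[0,-50.4,28],"roll":-22,"gripper":255}]' 30; python3 - <<'E'
from h import *
from scipy.optimize import least_squares
p,R,s=pose();print(p,s["force"],s["torque"],s["finger_gap"],s["qpos"].round(2))
P=np.array([[.5421,.1704],[.5719,.1978],[.6039,.2647],p[:2]])
H=least_squares(lambda h:np.linalg.norm(P-h,axis=1)-.15524,[.458,.301]).x
d=P-H;psi=np.degrees(np.arctan2(d[:,1],d[:,0]))+75.07
print(H,psi,np.linalg.norm(d,axis=1))
arc(psi[-1],[0,7,14,17,19],H)
E
```

```text
time_s: 5.85
position: [0.6049, 0.3226, 0.2136]
ee_rot: [0.043, -0.705, 0.042, 0.706]
force: [-4.3, 0.3, 4.9]
finger_gap: 0.0092
[0.60488273 0.32262404 0.21363086] [-4.33505928  0.33506435  4.91624161] [-0.07605401  0.96939973  0.03405968] 0.009191147188290559 [ 0.37  0.5   0.36  1.42  0.   -1.08]
[0.45192413 0.29657324] [20.62335008 35.60619832 63.22527723 84.73546147] [0.15508505 0.15540387 0.15528222 0.15516114]
H [0.45192413 0.29657324]
0 [-0.  -0.  -0.1]
7 [  0.  -17.8   6.4]
14 [  0.  -34.7  15. ]
17 [  0.1 -41.6  19.3]
19 [  0.1 -46.1  22.4]
```

```bash
python3 -m crank '[{"translation":[0,-17.8,7],"roll":-7,"gripper":255},{"translation":[0,-34.7,15.5],"roll":-14,"gripper":255},{"translation":[0,-37.5,17],"roll":-15,"gripper":255},{"translation":[0,-37.5,17],"roll":-15,"gripper":255}]' 30; python3 - <<'E'
from h import *
p,R,s=pose();print(p,s["force"],s["finger_gap"])
d=p[:2]-np.array([.45192,.29657]);print(np.degrees(np.arctan2(d[1],d[0]))+75.07-9.3)
E
```

```text
time_s: 6.35
position: [0.5933, 0.3606, 0.2136]
ee_rot: [-0.048, -0.705, -0.049, 0.706]
force: [-4.1, -1.2, 5.2]
finger_gap: 0.0094
[0.59326832 0.36055688 0.21361769] [-4.1356959  -1.21712764  5.15999036] 0.009351049547977832
90.1257566452423
```

```bash
python3 -m crank '[{"translation":[0,0,0],"roll":0,"gripper":100},{"translation":[0,0,0],"roll":0,"gripper":100},{"translation":[0,0,0],"roll":0,"gripper":100},{"translation":[0,0,0],"roll":0,"gripper":100},{"translation":[-20,0,0],"roll":0,"gripper":100},{"translation":[-60,0,0],"roll":0,"gripper":100},{"translation":[-110,0,0],"roll":0,"gripper":100},{"translation":[-150,0,0],"roll":0,"gripper":100}]' 30; python3 -m crank '[{"translation":[-20,-10,0],"roll":0,"gripper":100},{"translation":[-20,-50,0],"roll":0,"gripper":100},{"translation":[-20,-100,0],"roll":0,"gripper":100},{"translation":[-20,-150,0],"roll":0,"gripper":100},{"translation":[-20,-150,0],"roll":0,"gripper":100}]'; python3 - <<'E'
from h import *
snap("e");s=pose()[2];print(s["force"],s["position"])
E
```

```text
time_s: 7.35
position: [0.5936, 0.3602, 0.3656]
ee_rot: [0.049, 0.706, 0.049, -0.705]
force: [1.1, 0.5, 0.4]
finger_gap: 0.0519
time_s: 7.98
position: [0.5586, 0.5003, 0.3603]
ee_rot: [0.044, 0.714, 0.056, -0.697]
force: [-0.0, 0.2, -0.2]
finger_gap: 0.0518
[ 0.12169717 -0.50849284  1.17465487] [0.56036361 0.49685528 0.36230651]
```

View pics/e_scene.png

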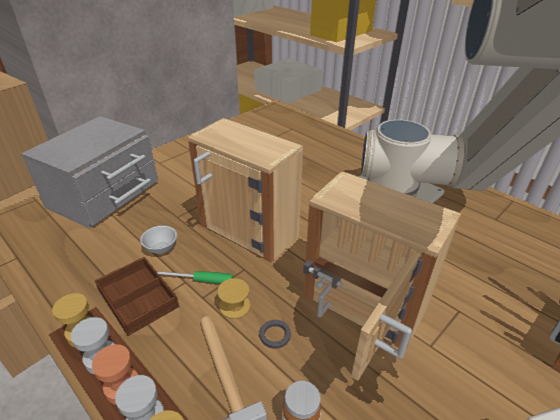

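View pics/e_side.png

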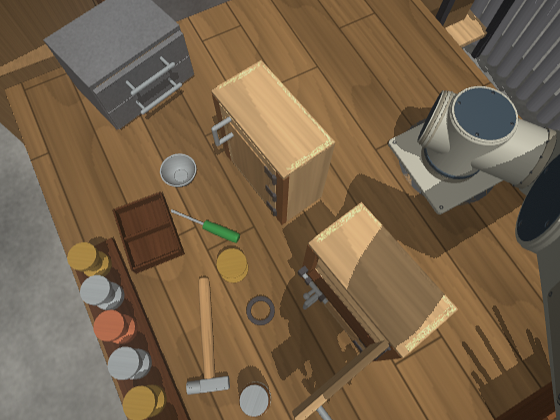

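Both views show the top leaf standing out squarely (side: edge from (386,345) to (297,417)). The bottom half and the plain door look shut. I measure the leaf angle and zoom in on the bolt.

```bash
python3 - <<'E'
from h import *
sd=load("e","side");sc=load("e","scene");s0=load("a","scene")
a,b=onz(sd,(386,345),.255),onz(sd,(299,413),.255);d=b-a
c,e=onz(sd,(311,241),.27),onz(sd,(403,356),.27);f=e-c
print(a,b,np.degrees(np.arctan2(d[1],d[0])-np.arctan2(-f[1],-f[0])))
ims=[r["frame"][y:y+100,x:x+100,::-1] for r,x,y in((s0,285,230),(sc,285,230))]
cv2.imwrite("pics/e2.png",cv2.resize(np.hstack(ims),None,fx=4,fy=4,interpolation=cv2.INTER_CUBIC))
E
```

```text
[0.45667465 0.29299163 0.255     ] [0.63060071 0.31323934 0.255     ] 88.32935048200787
```

View pics/e2.png

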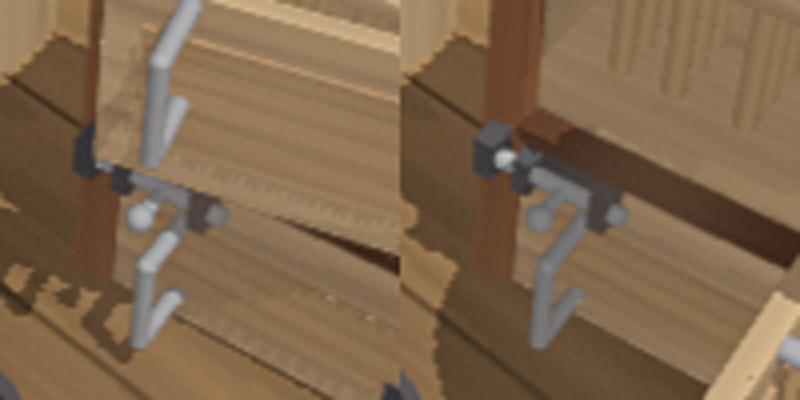

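The bolt knob is at the same pixel before and after (about (140,213) and (540,216) in the two crop halves). The bolt is still home and the leaf measures about 88–90° open, so I hand in.

```bash
python3 -c "
from cell import manip
print(manip.hand_in())"
```

```text
the job is handed in; nothing more can be done
None
```

I took the split door's top half by its handle with a 30 N grip, swung it to about a right angle and let go. I then drew the arm clear and handed in at about 8 s.

- **Leaf angle:** the arm's measured positions gave 90.1° before release. The side picture gave about 88° afterwards, so the two differ by about 2°.
- **Bottom half and bolt:** in the before and after close-ups the bottom half is shut and the bolt knob sits in the same place.
- **Plain cupboard:** its door looks unchanged and shut in both outside views.
- **Forces:** partway through the swing the side force I read rose to about 33 N, because my first estimate of the hinge line was a few millimetres off. I corrected the path and it fell to about 7 N or less. With the arm clear, it read about 1 N.

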